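Press the last foot into a basket base

TASK

Press the last foot home in the round basket base: clear the glue bottle from under the press lever and stand it upright in the wooden tray, and turn the black knob until the platter's red pointer sits on the black line, which brings the raised foot under the ram. Then pull the lever all the way down to its stop and ease it back up to the top slowly, never letting it fly up. Work the lever only with the pointer on the line, let only the ram push on the raised foot, and do not disturb the basket, the pot or the mallet.

Things in the scene. Friction and masses are not known exactly. Their poses are not given: they have to be found in the camera images.
- press: Bench press, fixed: plywood base box 400 (x) x 280 (y) x 45 mm high with a round platter, a drive knob and a dark green C-frame press. Origin: centre of the box's underside on the table, below the platter's axis; x points from the operator's side to the column, y left, z up. The column and head fill x 18 to 175, y -28 to 28 mm, up to z = 260 (ram end 288); head underside z = 135 mm.
- platter (a joint): Turn of the platter about its upright axis, rad, counter-clockwise from above positive, endless. The pointer is on the line at 0 and 2 pi; it starts 0.6 to 3.14 rad off, either side. It carries the work: a wooden basket base, 160 mm diameter, top at z = 70 mm, with five turned beech feet (25 mm diameter, heads 8 mm high) on a 55 mm radius; four are home, their tops at z = 78 mm. It does not coast.
- knob (a joint): Turn of the knob about its upright axis, rad, counter-clockwise from above positive, endless. It is geared to the platter inside the box: the knob turns 1.25 times as far as the platter and against it (a change of platter angle d needs a knob turn of -1.25 d). It needs about 0.1 N m and stays where it is left.
- knob_grip (a point): Point on the knob's axis at the height to grip it. Black ribbed round knob, 46 mm diameter, 36 mm high, upright axis, top face 10 mm above this point, a white dash on top. In the press frame at (-128, 82, 89) mm. Within 60 mm of its axis nothing else of the press is higher than z = 66 mm but the pointer's tip, which can pass 56 mm from it at z = 74; the pot may stand 65 mm from it.
- pointer_tip (a point): Tip of the red pointer arm that is clamped over the basket base at its centre and sticks out over its rim, straight across from the raised foot; tip 96 mm from the platter's axis, 72 mm above the table (4 mm thick, 5 mm wide at the tip). It turns with the platter.
- mark (a point): Where the pointer tip belongs: in the press frame at (-96, 0, 66) mm, 5 mm before the inner end of the fixed black line (3 mm wide, 34 mm long, radial) on a white index block (34 x 44 mm, top at z = 66 mm) on the operator's side of the box. With the pointer tip straight above this point the raised foot is straight under the ram.
- foot: The raised beech foot, head 25 mm diameter and 8 mm high, 55 mm from the platter's axis, straight across from the pointer. Origin: centre of the underside of the head, 80 mm above the table while raised, 70 mm when home (head down on the base). A tight fit: it takes about 35 N from the ram, some 4 N more at the lever's ball.
- lever (a joint): Turn of the press lever, rad: 0 at its top stop, 1.10 at its bottom stop. A spring always drives it up: 4 to 8 N at the ball, up to 14 N while pressing; let go low down it flies up at over 3 rad/s. The ram (on the press's x axis, 55 mm from the platter's axis) comes down 20 mm per rad, from z = 100 to 78 mm, and meets the raised foot at about 0.6 rad.
- hub (a point): Point on the lever's level turning axis (parallel to the press's y axis), in the lever's plane: in the press frame at (75, -95, 180) mm. A shaft of 34 mm diameter joins it to the press head; 51 mm of the lever's bar sticks out behind it.
- lever_ball (a point): Centre of the black ball, 32 mm diameter, on the end of the lever's 12 mm steel bar, 170 mm from the hub. At lever value q it is in the press frame at x = 75 - 170 cos(0.96 - q), y = -95, z = 180 + 170 sin(0.96 - q) mm: it starts 319 mm high and swings down and towards the operator to 156 mm.
- glue: Cream glue bottle, green label, orange nozzle, loose, 0.18 to 0.35 kg, 155 mm tall; a cylinder of 54 mm diameter up to 118 mm, a narrow nozzle above. Origin: centre of its underside, z up. It starts upright on the corner of the box (45 mm above the table) under the lever's ball, about (-102, -103) mm in the press frame, and would stop the lever halfway.
- tray: Square tray of brown wood, fixed, 150 x 150 mm outside, 30 mm high, walls and floor 7 mm thick. Origin: centre of its underside on the table. It stands to the left or to the right of the press.
- basket: Bystander: round brown willow basket, loose, 145 mm across, 103 mm high. Origin: centre of its underside. It stands on the side of the press where the tray is not.
- pot: Bystander: blue pot, loose, 68 mm across, 75 mm high, with beech dowels that stand up to 116 mm high. Origin: centre of its underside. It stands on the table beside the box, on the knob's side.
- mallet: Bystander: wooden mallet lying on the table, loose, 245 mm long, 60 mm high. Origin: on the table under the handle, 75 mm from the head's middle.

How it is judged:
By the outcome, as a careful person would: the job done as asked, in the order asked, and still so for the second after the job is handed in, with the robot touching nothing.
It also fails if it takes over 72 s, if anything falls off the work surface, if the arm or the gripper's body presses on something with over 40 N, if the wrist force passes 120 N, or if a joint passes its speed limit or range.

ROBOT

A 6-joint arm with a two-finger parallel gripper is mounted at the origin on the work surface. World frame = base frame: x ahead of the robot, y to its left, z up, the work surface at z = 0. Lengths are in m, angles in rad, forces in N, time in s.
With the tool pointing down it reaches from about 0.375 to 0.9 m from the base axis. Payload 3.1 kg.
Tool frame: the origin (TCP) lies midway between the tips of the shut fingers; the grasp point (between the pads) lies 19 mm behind it; z points along the fingers, y is the line along which they close (so a half turn about z gives the same grasp; the last joint's range is limited). The gripper opens to 87 mm and grips with 3 to 60 N. Pads are 19 mm wide; open, the fingers measure 117 mm over their backs; the gripper's body (75 mm by 190 mm) begins 51 mm behind the grasp point.
Start: joints at [0.941, 0.527, 1.433, -0, 1.181, -0.178], TCP at [0.273, 0.562, 0.223] pointing down, gripper open.
Joint ranges: [-3.08, 3.08], [-0.75, 2.2], [0.22, 2.44], [-1.43, 4.57], [0, 2.65], [-2.85, 2.85]. Speed limits (rad/s): [2.79, 2.79, 3.14, 3.14, 3.14, 3.14].

INTERFACE

Orientations are given as a unit quaternion [x, y, z, w].
In Python, from rig import robot gives the robot as it stands. The module is installed in compiled form; this text tells all that it offers.
- The arm moves only by the tool play_rows, never from a script. Its arguments are lists of equal length, an entry for each row: "gripper": the closure, from -1 (fully open) to 1 (shut); "delta_pos": the shift along the tool's x, y, z in cm, a list of three; "turn": the turn, a rotation vector about the tool's x, y, z in rad, a list of three. A call has 1 to 12 rows; each row is the pose to reach, as a shift and turn from the pose commanded when the call began, along the tool's axes at that moment; what a row does not reach only later rows make up. A row lasts 1/8 s, in which the tool goes at most 62.5 mm and 10.7 degrees, less where a joint would pass 70% of its speed; a pose out of reach is approached as far as the arm can. A call with a gripper value outside its range is refused whole. The fingers move at their own pace and stop on an object; "squeeze" is the grip in N (left out, the last holds). Time passes only in rows, so rows that repeat a pose let the fingers close. It gives the time, the measured TCP pose, the force, the opening and the grip force at its end, in the units of the state.
- robot.get_obs(): the state, without advancing time (a new reading comes with each control period).
- robot.camera(name): name is "scene" or "top" or "wrist"; returns a dict with "color" (420x560x3 uint8, red, green, blue), "vfov" (degrees; the focal length in pixels is half the picture's height over the tangent of half this angle, whatever the lens; pixels are square), "cx", "cy" (the principal point, pixels), "R" (3x3) and "t" (3): a world point X has camera coordinates R X + t. Camera axes: x right, y down, z forward; pixel columns grow to the right and rows downward; lengths in m; the calibration is good to about 2 mm. The wrist camera is an equidistant fisheye: a pixel r from the principal point sees the ray r / f radians off the axis. A picture is of the moment at which its call begins. There is no depth.
- robot.hand_in(): hands the job in; it is judged then, once.
The state is a dict: "time": time; "q": joint angles; "joint_velocities": joint speeds; "joint_torque": joint torques, N m; "position": TCP position; "tool_rot": TCP orientation; "ft_force": force on the tool from outside, world axes, zero at the start; "moment": the same for the moment, N m; "grip_width": finger opening in m; "grip_force": force on a finger pad.
Only numpy, scipy, OpenCV 4.12 (cv2) and the standard library are available. Lean on these libraries where they do the work, as an engineer would, in place of code of your own. Each camera call takes 0.05 s, during which the arm holds its last target. There are 200 camera calls.

## Working session

There is one attempt and no reset: what is moved stays moved. The work goes in short steps, Python scripts to look and compute and a tool call to move; the robot and the scene stay as the last step left them, time stands still between calls to the robot, and variables do not carry over. Pictures are saved under pics/ and viewed, at most 10 in all, crops included, and the job is handed in when it is done.

Besides the shell and the picture viewer there is one more tool, called after "Request:" as name(argument=value, ...) on one line, values as JSON. play_rows: Moves the arm, as the interface text tells. Its arguments: {"type":"object","properties":{"gripper":{"type":"array","items":{"type":"number"}},"delta_pos":{"type":"array","items":{"type":"array","items":{"type":"number"}}},"turn":{"type":"array","items":{"type":"array","items":{"type":"number"}}},"squeeze":{"type":"number"}},"required":["gripper","delta_pos","turn"]}

```bash
mkdir -p pics
python3 - <<'E'
from rig import robot
import cv2,numpy as np,pickle
d={}
for n in ("scene","top"):
    c=robot.camera(n); d[n]=c
    cv2.imwrite(f"pics/{n}0.png",cv2.cvtColor(c["color"],cv2.COLOR_RGB2BGR))
    print(n,c["vfov"],c["cx"],c["cy"],np.round(-np.array(c["R"]).T@c["t"],3),np.round(c["R"],3).tolist())
pickle.dump(d,open("c0.pkl","wb"))
o=robot.get_obs();print({k:np.round(v,3).tolist() for k,v in o.items()})
E
```

```text
scene 42.5477891433236 267.3842178609431 216.34269291014036 [ 1.286 -0.511  1.172] [[0.612, 0.791, -0.018], [0.591, -0.472, -0.654], [-0.526, 0.389, -0.756]]
top 47.55567015338356 275.83862041349425 215.28184197546017 [ 0.396 -0.019  1.676] [[-0.001, -1.0, -0.011], [-0.992, 0.003, -0.13], [0.13, 0.011, -0.991]]
{'time': 0.1, 'q': [0.941, 0.528, 1.434, -0.0, 1.181, -0.179], 'joint_velocities': [0.001, -0.001, -0.003, -0.001, -0.0, -0.0], 'joint_torque': [-0.001, -44.099, -17.715, 0.063, 0.053, -0.0], 'position': [0.272, 0.562, 0.222], 'tool_rot': [0.224, 0.975, -0.001, -0.0], 'ft_force': [-1.409, -0.269, -0.1], 'moment': [-0.014, 0.008, -0.006], 'grip_force': 0.0, 'grip_width': 0.087}
```

View pics/scene0.png

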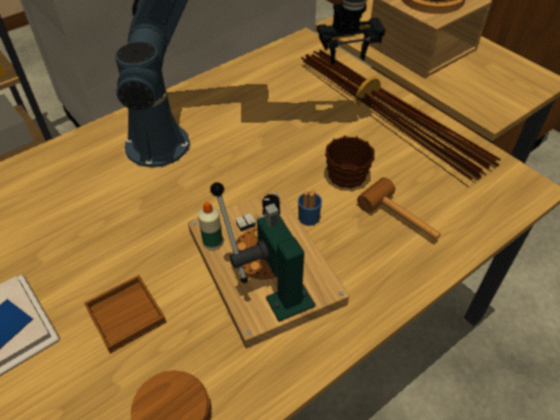

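View pics/top0.png

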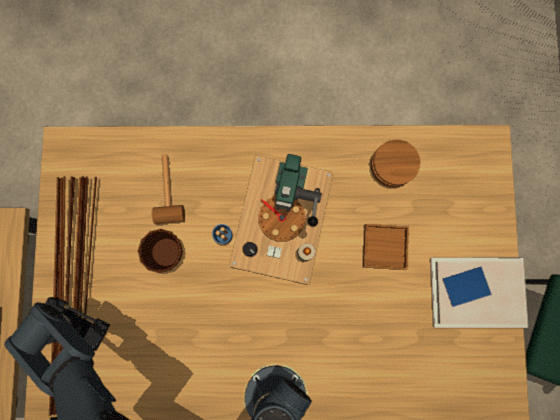

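The scene shows the press at about (270,260), the glue at (210,225), the ball at (217,189), the tray at (125,312), the basket at (350,162), the pot at (310,208) and the mallet. In the top view the press is at (283,218), the knob at (250,249), the index block at (274,252), the glue at (306,253) and the tray at (386,247). The red pointer is at about (270,205). I'll enlarge the press area.

Run:
```python
import cv2,numpy as np,pickle
d=pickle.load(open("c0.pkl","rb"))
t=d["top"]["color"][148:292,222:342][:,:,::-1]; s=d["scene"]["color"][175:345,180:350][:,:,::-1]
a=cv2.resize(t,None,fx=3.4,fy=3.4,interpolation=cv2.INTER_CUBIC)[:490]
b=cv2.resize(s,None,fx=2.3,fy=2.3,interpolation=cv2.INTER_CUBIC)
im=np.zeros((490,800,3),np.uint8); im[:a.shape[0],:a.shape[1]]=a; im[:b.shape[0],409:409+b.shape[1]]=b[:490,:391]
cv2.imwrite("pics/crop0.png",im)
```

```text
(no output)
```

View pics/crop0.png

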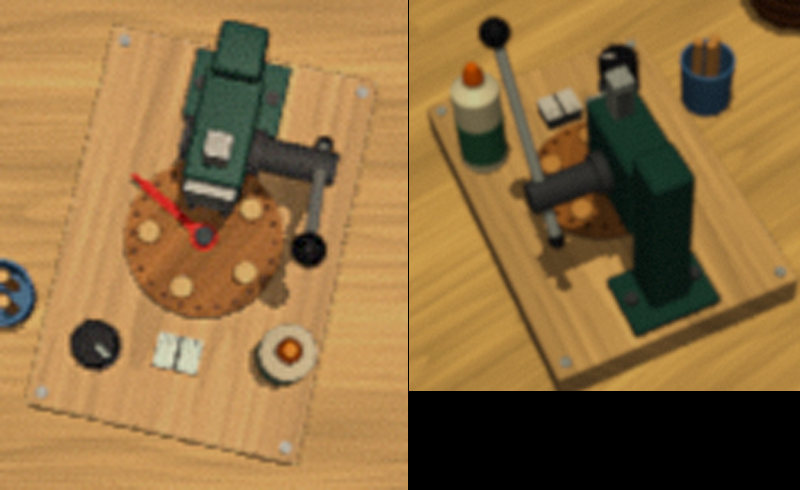

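The crop shows the knob at (95,344), the index line at (178,353), the pointer from hub (203,236) to tip (135,178), the ball at (309,249), the nozzle at (289,350) and the box's four screws. Next I'll turn these into positions.

```bash
cat > h.py <<'E'
import numpy as np,cv2,pickle
from scipy.spatial.transform import Rotation as Ro
from scipy.optimize import least_squares
def ray(c,u,v):
    f=210/np.tan(np.radians(c["vfov"]/2)); R=np.array(c["R"])
    return -R.T@c["t"], R.T@np.array([(u-c["cx"])/f,(v-c["cy"])/f,1])
def onz(c,u,v,z):
    o,d=ray(c,u,v); return (o+d*(z-o[2])/d[2])
def proj(c,X):
    f=210/np.tan(np.radians(c["vfov"]/2)); p=np.array(c["R"])@X+c["t"]; return f*p[:2]/p[2]+[c["cx"],c["cy"]]
E
python3 - <<'E'
from h import *
d=pickle.load(open("c0.pkl","rb")); T,S=d["top"],d["scene"]
tp=lambda u,v,z: onz(T,222+(u+.5)/3.4-.5,148+(v+.5)/3.4-.5,z)
sp=lambda u,v,z: onz(S,180+(u-409+.5)/2.3-.5,175+(v+.5)/2.3-.5,z)
sc=np.array([tp(124,40,.045),tp(362,92,.045),tp(41,392,.045),tp(285,447,.045)])
print("screws",sc.round(3).tolist(),"ctr",sc.mean(0).round(4))
co=np.array([tp(113,26,.045),tp(375,82,.045),tp(30,405,.045),tp(297,463,.045)]);print("corner ctr",co.mean(0).round(4), np.linalg.norm(co[0]-co[2]),np.linalg.norm(co[0]-co[1]))
e=(sc[0]+sc[1]-sc[2]-sc[3]); e2=co[0]+co[1]-co[2]-co[3]; print("yaws",np.arctan2(e[1],e[0]),np.arctan2(e2[1],e2[0]))
P=[[-.128,.082],[-.022,-.095],[0,0]]
W=[tp(95,344,.099),tp(309,249,.319),tp(203,236,.078)]; print("knob,ball,hubctr",np.round(W,4).tolist())
Pa=np.array(P+[[.2,.14],[.2,-.14],[-.2,.14],[-.2,-.14]]); Wa=np.vstack([np.array(W),co])[:,:2]
r=lambda p:((Pa@np.array([[np.cos(p[2]),np.sin(p[2])],[-np.sin(p[2]),np.cos(p[2])]])+p[:2])-Wa).ravel()
s=least_squares(r,[.6,0,-.2]); print("fit",s.x.round(4),(s.fun*1000).round(1))
pr=s.x; np.save("press.npy",pr)
print("scene: ball",sp(494,32,.319).round(4),"glue noz",sp(472,70,.195).round(4),"screwBR z45",sp(440,112,.045).round(4),"knobtop",sp(617,55,.099).round(4))
print("glue top",tp(289,350,.2).round(4))
tip=tp(135,178,.072); a=np.arctan2(*(tip-tp(203,236,.072))[1::-1]); print("pointer rel",((a-pr[2]-np.pi)+np.pi)%(2*np.pi)-np.pi, np.linalg.norm(tip-tp(203,236,.072)))
w=lambda x,y:np.array([np.cos(pr[2])*x-np.sin(pr[2])*y,np.sin(pr[2])*x+np.cos(pr[2])*y])+pr[:2]
for n,q in dict(knob=(-.128,.082),glue=(-.102,-.103),ball=(-.022,-.095),mark=(-.096,0)).items(): print(n,w(*q).round(4))
hs=cv2.cvtColor(T["color"],cv2.COLOR_RGB2HSV)
tr=np.array([onz(T,*p,.03) for p in [(364,226),(408,226),(408,269),(363,268)]]); print("tray",tr.mean(0).round(3),tr.round(3).tolist())
print("pot",onz(T,222,234,.075).round(3),"basket",onz(T,162,250,.1).round(3))
E
```

```text
screws [[0.808, 0.061, 0.045], [0.752, -0.184, 0.045], [0.446, 0.143, 0.045], [0.391, -0.101, 0.045]] ctr [ 0.5993 -0.0205  0.045 ]
corner ctr [ 0.5985 -0.0212  0.045 ] 0.39750813826040704 0.27583624383359645
yaws -0.22356432698669432 -0.2099031904014272
knob,ball,hubctr [[0.4911, 0.0851, 0.099], [0.5575, -0.1093, 0.319], [0.5994, -0.0202, 0.078]]
fit [ 0.5988 -0.0211 -0.2117] [-0.2  0.8 -0.2 -0.1 -0.7 -0.9  1.3  1.6  2.4 -2.9 -0.7  4.2 -1.8 -2.8]
scene: ball [ 0.5602 -0.11    0.319 ] glue noz [ 0.4863 -0.1015  0.195 ] screwBR z45 [ 0.396  -0.1058  0.045 ] knobtop [0.4948 0.0857 0.099 ]
glue top [ 0.4792 -0.098   0.2   ]
pointer rel -2.0718620854492054 0.08992361919146082
knob [0.4908 0.0859]
glue [ 0.4774 -0.1004]
ball [ 0.5573 -0.1094]
mark [ 0.5049 -0.001 ]
tray [ 0.5   -0.379  0.03 ] [[0.574, -0.307, 0.03], [0.573, -0.459, 0.03], [0.425, -0.453, 0.03], [0.429, -0.3, 0.03]]
pot [0.543 0.18  0.075] basket [0.488 0.375 0.1  ]
```

```bash
cat >> h.py <<'E'
def orient(az,th):  # tool y horizontal at az+90deg, z leaning forward along az by th from down
    z=np.array([np.cos(az)*np.sin(th),np.sin(az)*np.sin(th),-np.cos(th)]); y=np.array([-np.sin(az),np.cos(az),0])
    return np.column_stack([np.cross(y,z),y,z])
def go(o,pos,Rt):
    R=Ro.from_quat(o["tool_rot"]).as_matrix()
    print("cm",(R.T@(np.array(pos)-o["position"])*100).round(2).tolist(),"turn",Ro.from_matrix(R.T@Rt).as_rotvec().round(3).tolist())
E
python3 - <<'E'
from h import *; from rig import robot
o=robot.get_obs(); Rt=orient(-.212,.45); g=np.array([.478,-.099,.151]); tcp=g+.019*Rt[:,2]
print(tcp,Rt.round(2).tolist()); go(o,tcp-.13*Rt[:,2],Rt)
E
```

```text
[ 0.48607932 -0.10073895  0.13389151] [[-0.88, 0.21, 0.43], [0.19, 0.98, -0.09], [-0.43, 0.0, -0.9]]
cm [-42.65, -51.63, -2.84] turn [-0.056, -0.448, -0.235]
```

Request:
play_rows(gripper=[-1,-1,-1,-1,-1,-1,-1,-1,-1,-1,-1,-1], delta_pos=[[-5,-6,-0.5],[-10,-12,-1],[-14,-17,-1.3],[-18,-22,-1.5],[-22,-27,-1.8],[-26,-32,-2],[-30,-37,-2.2],[-34,-42,-2.4],[-38,-46,-2.6],[-41,-50,-2.8],[-42.65,-51.63,-2.84],[-42.65,-51.63,-2.84]], turn=[[0,0,0],[-0.006,-0.05,-0.025],[-0.012,-0.1,-0.05],[-0.019,-0.15,-0.08],[-0.025,-0.2,-0.1],[-0.03,-0.25,-0.13],[-0.037,-0.3,-0.157],[-0.045,-0.35,-0.18],[-0.05,-0.4,-0.21],[-0.056,-0.448,-0.235],[-0.056,-0.448,-0.235],[-0.056,-0.448,-0.235]])

```text
time: 1.6
position: [0.4315, -0.0911, 0.2512]
tool_rot: [0.105, 0.969, -0.023, 0.223]
ft_force: [1.4, -0.4, -0.1]
grip_width: 0.087
grip_force: 0.0
```

Run:
```python
from h import *; from rig import robot
o=robot.get_obs(); Rt=orient(-.212,.45); g=np.array([.478,-.099,.151]); tcp=g+.019*Rt[:,2]
print(o["q"].round(2),o["position"].round(3)); go(o,tcp-.13*Rt[:,2],Rt); go(o,tcp,Rt)
c=robot.camera("wrist"); cv2.imwrite("pics/w1.png",c["color"][:,:,::-1])
```

```text
[-0.58  0.09  2.16  0.33  0.49 -2.19] [ 0.431 -0.091  0.251]
cm [0.12, 0.21, -0.03] turn [0.0, 0.002, -0.004]
cm [0.14, 0.21, 12.97] turn [0.0, 0.002, -0.004]
```

View pics/w1.png

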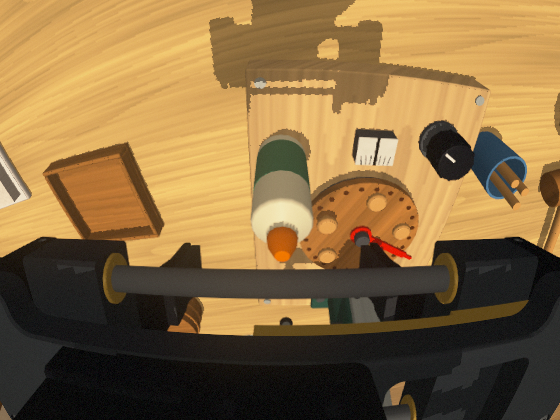

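The bottle is centred between the fingers (column 282). I'll advance along the tool axis.

Request:
play_rows(gripper=[-1,-1,-1,-1,-1,0.6,0.6,0.6,0.6,0.6], delta_pos=[[0.14,0.2,3],[0.14,0.2,6.5],[0.14,0.2,10],[0.14,0.2,12.9],[0.14,0.2,12.9],[0.14,0.2,12.9],[0.14,0.2,12.9],[0.14,0.2,12.9],[0.14,0.2,12.9],[0.14,0.2,12.9]], turn=[[0,0,0],[0,0,0],[0,0,0],[0,0,0],[0,0,0],[0,0,0],[0,0,0],[0,0,0],[0,0,0],[0,0,0]], squeeze=25)

```text
time: 2.9
position: [0.4857, -0.0985, 0.1349]
tool_rot: [0.104, 0.969, -0.023, 0.223]
ft_force: [-0.7, -0.6, 4.0]
grip_width: 0.0534
grip_force: 24.8
```

Run:
```python
from h import *; from rig import robot
o=robot.get_obs(); print(o["q"].round(2),o["position"].round(4),o["grip_width"],o["grip_force"],o["ft_force"])
Rt=orient(-.212,.45); p=o["position"]
R=Ro.from_quat(o["tool_rot"]).as_matrix(); g=p-.019*R[:,2]; print("g",g)
# bottle axis relative to tcp
rel=p-np.array([.478,-.099,.045])
for az in (-.212,-.5):
  Rt2=orient(az,.45)
  rr=Ro.from_euler('z',az+.212).apply(rel)
  go(o,p+[0,0,.06],Rt)
  go(o,np.array([.50,-.38,.0075+.06])+rr,Rt2); go(o,np.array([.50,-.38,.0085])+rr,Rt2)
```

```text
[-0.51  0.44  2.18  1.    0.15 -2.83] [ 0.4857 -0.0985  0.1349] 0.05336619770649729 24.759613000787795 [-0.7321239  -0.63432424  4.02218341]
g [ 0.47761693 -0.09671108  0.15200198]
cm [-2.62, 0.01, -5.4] turn [0.0, 0.002, -0.001]
cm [-8.27, -27.0, 1.49] turn [0.0, 0.002, -0.001]
cm [-5.69, -27.0, 6.8] turn [0.0, 0.002, -0.001]
cm [-2.62, 0.01, -5.4] turn [0.0, 0.002, -0.001]
cm [-8.3, -27.22, 1.5] turn [0.126, 0.002, 0.258]
cm [-5.72, -27.22, 6.81] turn [0.126, 0.002, 0.258]
```

Request:
play_rows(gripper=[0.6,0.6,0.6,0.6,0.6,0.6,0.6,0.6,0.6,0.6,0.6,0.6], delta_pos=[[0,0,-1.5],[0,0,-4],[0,0,-6.5],[-1,-2,-6],[-2,-5,-5],[-3.5,-9,-4],[-5,-13,-2.5],[-6,-17,-1.5],[-7,-21,-0.5],[-8,-25,1],[-8.3,-27.2,1.5],[-8.3,-27.2,1.5]], turn=[[0,0,0],[0,0,0],[0,0,0],[0.01,0,0.02],[0.02,0,0.045],[0.04,0,0.085],[0.06,0,0.123],[0.08,0,0.16],[0.1,0,0.2],[0.12,0.002,0.24],[0.126,0.002,0.258],[0.126,0.002,0.258]])

```text
time: 4.4
position: [0.5067, -0.3813, 0.1553]
tool_rot: [0.242, 0.945, -0.054, 0.215]
ft_force: [-0.3, 1.1, -3.2]
grip_width: 0.0531
grip_force: 24.8
```

Run:
```python
from h import *; from rig import robot
c=robot.camera("scene"); o=robot.get_obs(); print(o["q"].round(2),o["position"].round(4),o["grip_width"],o["grip_force"],o["ft_force"].round(1))
t=robot.camera("top")
a=cv2.resize(c["color"][150:370,60:300],None,fx=2,fy=2)[:,:400]; b=cv2.resize(t["color"][190:310,280:440],None,fx=2.5,fy=2.5)
im=np.zeros((440,800,3),np.uint8); im[:440,:400]=a; im[:300,400:800]=b; cv2.imwrite("pics/g2.png",im[:,:,::-1])
p=o["position"]; rr=Ro.from_euler('z',-.288).apply(np.array([.4857,-.0985,.1349])-[.478,-.099,.045])
print("bottle base",p-rr); go(o,np.array([.50,-.38,.008])+rr,orient(-.5,.45))
```

```text
[-0.9   0.52  1.83  0.43  0.42 -2.34] [ 0.5064 -0.3795  0.1552] 0.053407889203253595 24.76561280549504 [-0.4 -0.4 -3.8]
bottle base [ 0.49885344 -0.37778964  0.065343  ]
cm [2.28, -0.15, 5.27] turn [0.003, -0.005, -0.0]
```

View pics/g2.png

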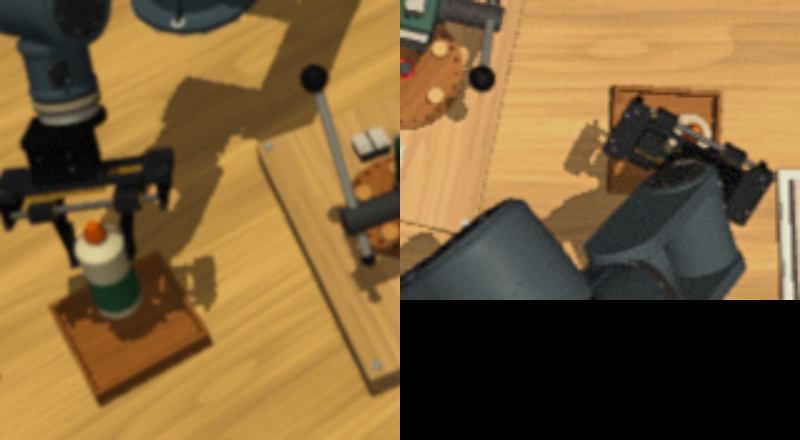

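The bottle hangs above the tray, possibly leaning a little. I'll check that against the projection.

Run:
```python
from h import *
S=pickle.load(open("c0.pkl","rb"))["scene"]
for b in ([.499,-.378,.065],):
    for z in (0,.118,.155): print(z,((proj(S,np.array(b)+[0,0,z])-[60,150])*2).round(0))
for r in (-.2,.2):
  v=Ro.from_euler('z',-.5).apply([.155*np.sin(r),0,.155*np.cos(r)-.0]); print(r,((proj(S,np.array(b)+v)-[60,150])*2).round(0))
```

```text
0 [120. 295.]
0.118 [ 97. 238.]
0.155 [ 88. 218.]
-0.2 [ 90. 198.]
0.2 [ 88. 243.]
```

Request:
play_rows(gripper=[0.6,0.6,0.6,0.6,0.6,0.6], delta_pos=[[0.6,-0.15,1.4],[1.2,-0.15,2.8],[1.7,-0.15,3.9],[2.0,-0.15,4.6],[2.1,-0.15,4.9],[2.1,-0.15,4.9]], turn=[[0,0,0],[0,0,0],[0,0,0],[0,0,0],[0,0,0],[0,0,0]])

```text
time: 5.25
position: [0.5088, -0.3829, 0.1032]
tool_rot: [0.241, 0.945, -0.055, 0.215]
ft_force: [0.8, 0.3, -3.6]
grip_width: 0.0532
grip_force: 24.8
```

Request:
play_rows(gripper=[0.6,0.6,0.6,0.6], delta_pos=[[0.09,0,0.18],[0.18,0,0.36],[0.24,0,0.5],[0.24,0,0.5]], turn=[[0,0,0],[0,0,0],[0,0,0],[0,0,0]])

```text
time: 5.75
position: [0.5086, -0.3832, 0.0973]
tool_rot: [0.241, 0.945, -0.055, 0.215]
ft_force: [-0.2, -0.2, -3.1]
grip_width: 0.0531
grip_force: 24.8
```

Run:
```python
from h import *; from rig import robot
c=robot.camera("scene"); o=robot.get_obs(); print(o["q"].round(2),o["position"].round(4),o["ft_force"].round(1))
cv2.imwrite("pics/g3.png",cv2.resize(c["color"][190:370,60:220],None,fx=3,fy=3)[:,:,::-1])
```

```text
[-0.91  0.62  1.86  0.62  0.3  -2.54] [ 0.5087 -0.3833  0.0974] [-0.2  0.1 -2.6]
```

View pics/g3.png

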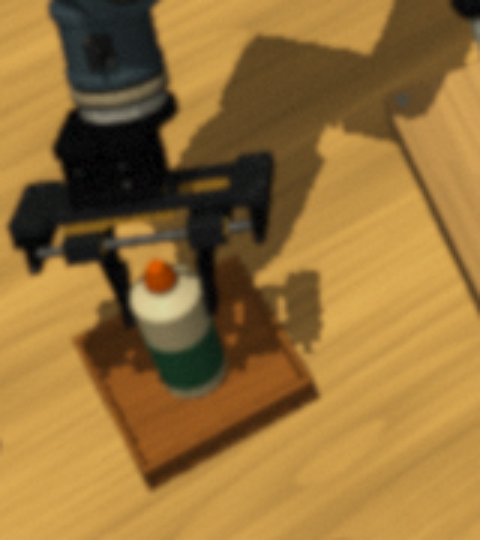

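The bottle is upright inside the tray, with its base at about (195,385), and is nearly down. I'll lower it the last bit and then release.

Request:
play_rows(gripper=[0.6,0.6,0.6], delta_pos=[[0.045,0,0.09],[0.09,0,0.18],[0.09,0,0.18]], turn=[[0,0,0],[0,0,0],[0,0,0]])

```text
time: 6.18
position: [0.5094, -0.384, 0.097]
tool_rot: [0.241, 0.944, -0.055, 0.217]
ft_force: [-1.2, 1.2, 3.9]
grip_width: 0.0532
grip_force: 24.7
```

Request:
play_rows(gripper=[0.3,0,-0.5,-1,-1,-1,-1,-1,-1,-1,-1,-1], delta_pos=[[0,0,0],[0,0,0],[0,0,0],[0,0,0],[0,0,0],[0,0,-1],[0,0,-3],[0,0,-6],[0,0,-10],[0,0,-14],[0,0,-17],[0,0,-17]], turn=[[0,0,0],[0,0,0],[0,0,0],[0,0,0],[0,0,0],[0,0,0],[0,0,0],[0,0,0],[0,0,0],[0,0,0],[0,0,0],[0,0,0]])

```text
time: 7.68
position: [0.4439, -0.3485, 0.2514]
tool_rot: [0.241, 0.944, -0.056, 0.217]
ft_force: [0.2, 0.1, -0.4]
grip_width: 0.0871
grip_force: 0.0
```

Run:
```python
from h import *; from rig import robot
o=robot.get_obs(); print(o["q"].round(2),o["position"].round(4),o["grip_width"],o["ft_force"].round(1))
t=robot.camera("scene")
hs=cv2.cvtColor(t["color"],cv2.COLOR_RGB2HSV); m=cv2.inRange(hs,(0,180,120),(14,255,255)); n,l,s,c=cv2.connectedComponentsWithStats(m)
print(s[1:].tolist(),c[1:].round().tolist())
for z in (.0,.155): print(proj(t,np.array([.5,-.379,.007+z])))
# knob approach: several az
for az in (-.212,): 
  for th in (0,): go(o,[.4908,.0859,.070+.12],orient(az,th))
```

```text
[-0.97  0.27  1.89  0.36  0.6  -2.31] [ 0.4439 -0.3485  0.2514] 0.08708659281564711 [ 0.2  0.1 -0.4]
[[364, 179, 29, 23, 309], [384, 196, 1, 1, 1], [239, 229, 18, 19, 152], [237, 243, 1, 1, 1], [256, 261, 1, 1, 1], [258, 261, 1, 1, 1], [244, 263, 10, 10, 46], [260, 267, 1, 1, 1], [106, 276, 10, 12, 88], [132, 276, 7, 4, 7], [139, 278, 3, 4, 4], [129, 280, 2, 1, 2], [126, 282, 1, 1, 1], [142, 283, 3, 4, 4], [92, 284, 71, 63, 1434], [145, 288, 1, 1, 1], [148, 293, 2, 2, 2], [99, 295, 3, 2, 3], [151, 297, 1, 1, 1], [95, 298, 1, 1, 1], [151, 299, 5, 6, 8], [85, 301, 5, 5, 7], [87, 307, 1, 1, 1], [156, 306, 1, 1, 1], [157, 308, 1, 1, 1], [93, 311, 1, 1, 1], [159, 311, 2, 2, 3], [89, 312, 7, 10, 11], [96, 323, 1, 1, 1], [100, 331, 1, 1, 1], [101, 333, 1, 2, 2], [102, 336, 2, 2, 2], [132, 372, 76, 48, 2457]] [[378.0, 190.0], [384.0, 196.0], [249.0, 238.0], [237.0, 243.0], [256.0, 261.0], [258.0, 261.0], [248.0, 268.0], [260.0, 267.0], [110.0, 281.0], [135.0, 277.0], [140.0, 280.0], [130.0, 280.0], [126.0, 282.0], [143.0, 284.0], [126.0, 317.0], [145.0, 288.0], [148.0, 294.0], [100.0, 295.0], [151.0, 297.0], [95.0, 298.0], [153.0, 301.0], [87.0, 303.0], [87.0, 307.0], [156.0, 306.0], [157.0, 308.0], [93.0, 311.0], [160.0, 311.0], [92.0, 316.0], [96.0, 323.0], [100.0, 331.0], [101.0, 334.0], [102.0, 336.0], [171.0, 399.0]]
[125.08614707 310.37322797]
[110.27807303 274.85728467]
cm [17.67, 40.39, -1.85] turn [-0.067, 0.449, -0.283]
```

Run:
```python
from h import *; from rig import robot
o=robot.get_obs()
for p,az,th in (([.42,-.23,.25],-.4,.3),([.42,-.1,.25],-.212,.15),([.43,.03,.23],-.212,0),([.4908,.0859,.19],-.212,0),([.4908,.0859,.13],-.212,0)): go(o,p,orient(az,th))
```

```text
cm [6.98, 9.23, -3.39] turn [-0.037, 0.15, -0.093]
cm [12.58, 20.64, -6.11] turn [-0.086, 0.298, -0.276]
cm [18.27, 32.53, -6.65] turn [-0.066, 0.447, -0.283]
cm [17.61, 40.35, -1.89] turn [-0.066, 0.447, -0.283]
cm [20.22, 40.36, 3.51] turn [-0.066, 0.447, -0.283]
```

Request:
play_rows(gripper=[-1,-1,-1,-1,-0.38,-0.38,-0.38,-0.38,-0.38,-0.38,-0.38,-0.38], delta_pos=[[3.5,4.6,-1.7],[7,9.2,-3.4],[9.8,14.9,-4.7],[12.6,20.6,-6.1],[15.4,26.5,-6.4],[18.3,32.5,-6.7],[18.0,37,-4],[17.6,40.35,-1.9],[17.6,40.35,-1.9],[20.2,40.35,3.5],[20.2,40.35,3.5],[20.2,40.35,3.5]], turn=[[-0.02,0.075,-0.045],[-0.037,0.15,-0.093],[-0.06,0.22,-0.18],[-0.086,0.298,-0.276],[-0.076,0.37,-0.28],[-0.066,0.447,-0.283],[-0.066,0.447,-0.283],[-0.066,0.447,-0.283],[-0.066,0.447,-0.283],[-0.066,0.447,-0.283],[-0.066,0.447,-0.283],[-0.066,0.447,-0.283]])

```text
time: 9.22
position: [0.4908, 0.0857, 0.1307]
tool_rot: [0.106, 0.994, 0.001, -0.001]
ft_force: [0.3, 0.7, -0.0]
grip_width: 0.0601
grip_force: 0.0
```

Run:
```python
from h import *; from rig import robot
o=robot.get_obs(); print(o["q"].round(2),o["position"].round(4),o["grip_width"],o["ft_force"].round(1))
go(o,[.4908,.0859,.071],orient(-.212,0))
c=robot.camera("wrist"); cv2.imwrite("pics/w4.png",c["color"][:,:,::-1])
f=210/np.tan(np.radians(c["vfov"]/2)); 
def fp(X):
    p=np.array(c["R"])@np.array(X)+c["t"]; a=np.arctan2(np.hypot(*p[:2]),p[2]); return (p[:2]/np.hypot(*p[:2])*a*f+[c["cx"],c["cy"]]).round(1)
print("knob exp",fp([.4908,.0859,.099]),"mark",fp([.5049,-.001,.066]))
```

```text
[-0.05  0.5   1.84  0.    0.81 -1.41] [0.4908 0.0857 0.1307] 0.06007623192866529 [ 0.3  0.7 -0. ]
cm [-0.01, 0.01, 5.97] turn [0.002, -0.002, -0.0]
knob exp [279.6 242.5] mark [175.6 266.2]
```

View pics/w4.png

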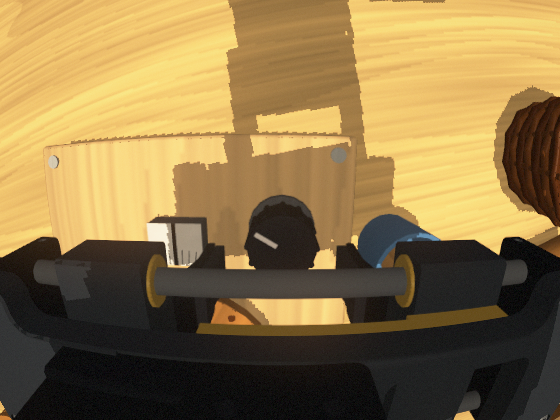

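The knob (282,238) sits between the fingers as expected. I'll descend and grip it.

Request:
play_rows(gripper=[-0.38,-0.38,-0.38,0.3,0.3,0.3], delta_pos=[[0,0,3],[0,0,5.9],[0,0,5.9],[0,0,5.9],[0,0,5.9],[0,0,5.9]], turn=[[0,0,0],[0,0,0],[0,0,0],[0,0,0],[0,0,0],[0,0,0]], squeeze=25)

```text
time: 10.02
position: [0.4919, 0.0866, 0.0725]
tool_rot: [0.106, 0.994, 0.002, 0.001]
ft_force: [-0.6, 1.4, 7.1]
grip_width: 0.0454
grip_force: 25.0
```

Request:
play_rows(gripper=[0.3,0.3,0.3,0.3,0.3,0.3,0.3,0.3,0.3,0.3,0.3,0.3], delta_pos=[[0,0,0],[0,0,0],[0,0,0],[0,0,0],[0,0,0],[0,0,0],[0,0,0],[0,0,0],[0,0,0],[0,0,0],[0,0,0],[0,0,0]], turn=[[0,0,0.1],[0,0,0.25],[0,0,0.4],[0,0,0.55],[0,0,0.7],[0,0,0.85],[0,0,1.0],[0,0,1.15],[0,0,1.3],[0,0,1.45],[0,0,1.5],[0,0,1.5]])

```text
time: 11.52
position: [0.4958, 0.0891, 0.0726]
tool_rot: [0.756, 0.654, 0.006, 0.001]
ft_force: [6.0, 13.3, 0.9]
grip_width: 0.0458
grip_force: 25.0
```

Run:
```python
from h import *; from rig import robot
o=robot.get_obs(); print(o["q"].round(3),o["position"].round(4),o["grip_width"],o["grip_force"],o["ft_force"].round(1),o["moment"].round(2))
for n in ("top","scene"):
  t=robot.camera(n); hs=cv2.cvtColor(t["color"],cv2.COLOR_RGB2HSV); m=cv2.inRange(hs,(0,190,110),(5,255,255))|cv2.inRange(hs,(172,190,110),(180,255,255))
  ys,xs=np.nonzero(m); print(n,len(xs)); P=np.array([onz(t,x,y,.073)[:2] for x,y in zip(xs,ys)]); pr=np.load("press.npy")
  r=P-pr[:2]; k=(np.hypot(*r.T)<.11)&(np.hypot(*r.T)>.03); r=r[k]
  if len(r): m_=r.mean(0); print(len(r),np.hypot(*r.T).max(),((np.arctan2(m_[1],m_[0])-pr[2]-np.pi)+np.pi)%(2*np.pi)-np.pi)
```

```text
[-0.049  0.608  1.869  0.012  0.654  0.085] [0.4958 0.0891 0.0726] 0.04577667560137717 25.025803183671087 [ 6.  13.3  0.9] [ 2.15 -0.8  -0.06]
top 67
39 0.07846151708294069 -0.8988871366670064
scene 0Traceback (most recent call last):
  File "<stdin>", line 6, in <module>
ValueError: operands could not be broadcast together with shapes (0,) (2,)
```

Request:
play_rows(gripper=[0.3,0.3,0.3,0.3,0.3,0.3,0.3,0.3,0.3,0.3], delta_pos=[[0.2,0.2,0],[0.4,0.4,0],[0.4,0.4,0],[0.4,0.4,0],[0.4,0.4,0],[0.4,0.4,0],[0.4,0.4,0],[0.4,0.4,0],[0.4,0.4,0],[0.4,0.4,0]], turn=[[0,0,0],[0,0,0],[0,0,0.15],[0,0,0.3],[0,0,0.45],[0,0,0.6],[0,0,0.75],[0,0,0.9],[0,0,0.95],[0,0,0.95]])

```text
time: 12.88
position: [0.4986, 0.0876, 0.0726]
tool_rot: [0.971, 0.239, 0.003, 0.001]
ft_force: [1.9, -7.7, 4.3]
grip_width: 0.0453
grip_force: 25.0
```

Run:
```python
from h import *; from rig import robot
o=robot.get_obs(); print(o["q"].round(3),o["position"].round(4),o["grip_width"],o["grip_force"],o["ft_force"].round(1),o["moment"].round(2))
t=robot.camera("top"); s=robot.camera("scene")
a=cv2.resize(t["color"][196:266,228:328],None,fx=4,fy=4,interpolation=cv2.INTER_CUBIC); b=cv2.resize(s["color"][185:295,190:290],None,fx=4,fy=4,interpolation=cv2.INTER_CUBIC)
im=np.zeros((440,800,3),np.uint8); im[:280,:400]=a; im[:,400:]=b; cv2.imwrite("pics/k5.png",im[:,:,::-1])
```

```text
[-4.700e-02  6.120e-01  1.858e+00 -1.000e-03  6.660e-01  1.043e+00] [0.4986 0.0876 0.0726] 0.04532000354915343 24.996904358267784 [ 1.9 -7.7  4.3] [-1.58 -0.19 -0.02]
```

View pics/k5.png

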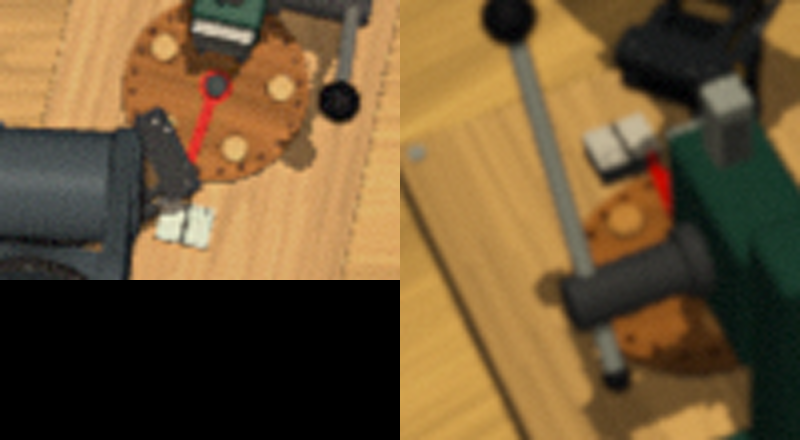

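The top view has the pointer at about 162° and the line at 168°, so roughly 0.11 rad of platter turn is left (0.14 rad at the knob).

Request:
play_rows(gripper=[0.3,0.3,0.3,-0.1,-0.38,-0.38,-0.38,-0.38,-0.38,-0.38], delta_pos=[[0,0,0],[0,0,0],[0,0,0],[0,0,0],[0,0,0],[0,0,0],[0,0,-3],[0,0,-8],[0,0,-13],[0,0,-13]], turn=[[0,0,0.07],[0,0,0.14],[0,0,0.14],[0,0,0.14],[0,0,0.14],[0,0,0.14],[0,0,0.14],[0,0,0.14],[0,0,0.14],[0,0,0.14]])

```text
time: 14.22
position: [0.4976, 0.0898, 0.2045]
tool_rot: [0.985, 0.17, 0.004, -0.001]
ft_force: [-0.7, 0.4, -0.6]
grip_width: 0.0599
grip_force: 0.0
```

Run:
```python
from h import *; from rig import robot
o=robot.get_obs(); print(o["q"].round(3),o["position"].round(4),o["grip_width"],o["ft_force"].round(1))
go(o,[.44,-.0,.25],orient(-.212,0)); go(o,[.42,.06,.25],orient(-.212,0))
```

```text
[-0.045  0.39   1.753  0.003  0.991  1.183] [0.4976 0.0898 0.2045] 0.05985696107913073 [-0.7  0.4 -0.6]
cm [-8.4, 6.53, -4.62] turn [0.01, -0.003, -2.589]
cm [-8.27, 0.21, -4.62] turn [0.01, -0.003, -2.589]
```

Request:
play_rows(gripper=[-0.38,-0.38,-0.38,-0.38,-0.38,-0.38,-0.38,-0.38,-0.38,-0.38,-0.38,-0.38], delta_pos=[[-2,1,-4.6],[-4,2,-4.6],[-6,3,-4.6],[-8,4,-4.6],[-8.4,5,-4.6],[-8.4,6.5,-4.6],[-8.4,6.5,-4.6],[-8.4,6.5,-4.6],[-8.4,6.5,-4.6],[-8.4,6.5,-4.6],[-8.4,6.5,-4.6],[-8.4,6.5,-4.6]], turn=[[0,0,-0.1],[0,0,-0.28],[0,0,-0.46],[0,0,-0.64],[0,0,-0.82],[0,0,-1.0],[0,0,-1.18],[0,0,-1.36],[0,0,-1.54],[0,0,-1.72],[0,0,-1.9],[0,0,-2.08]])

```text
time: 15.72
position: [0.4366, 0.0006, 0.2453]
tool_rot: [0.35, 0.937, 0.001, -0.003]
ft_force: [-1.1, 0.3, 0.6]
grip_width: 0.0598
grip_force: 0.0
```

Request:
play_rows(gripper=[-0.38,-0.38,-0.38,-0.38,-0.38], delta_pos=[[0,0,0],[0,0,0],[0,0,0],[0,0,0],[0,0,0]], turn=[[0,0,-0.17],[0,0,-0.34],[0,0,-0.51],[0,0,-0.51],[0,0,-0.51]])

```text
time: 16.35
position: [0.4373, 0.0003, 0.246]
tool_rot: [0.107, 0.994, 0.001, -0.002]
ft_force: [-0.4, -0.2, -0.6]
grip_width: 0.0604
grip_force: 0.0
```

Run:
```python
from h import *; from rig import robot
o=robot.get_obs(); print(o["q"].round(3),o["position"].round(4),o["ft_force"].round(1))
c=robot.camera("wrist"); pickle.dump(c,open("w6.pkl","wb"))
f=210/np.tan(np.radians(c["vfov"]/2)); 
def fp(X):
    p=np.array(c["R"])@np.array(X)+c["t"]; a=np.arctan2(np.hypot(*p[:2]),p[2]); return (p[:2]/np.hypot(*p[:2])*a*f+[c["cx"],c["cy"]]).round(1)
m=fp([.5049,-.001,.066]); print("mark",m,"knob",fp([.4908,.0859,.099]),"ctr",fp([.5988,-.0211,.078]))
x0,y0=int(max(0,min(560-160,m[0]-80))),int(max(0,min(300,m[1]-60))); print(x0,y0)
cv2.imwrite("pics/w6.png",cv2.resize(c["color"][y0:y0+120,x0:x0+160],None,fx=5,fy=5,interpolation=cv2.INTER_CUBIC)[:,:,::-1])
```

```text
[-0.258  0.242  1.849  0.003  1.054 -1.616] [4.373e-01 3.000e-04 2.460e-01] [-0.4 -0.2 -0.6]
mark [290.9 254.9] knob [371.5 236.3] ctr [290.5 331.2]
210 194
```

View pics/w6.png

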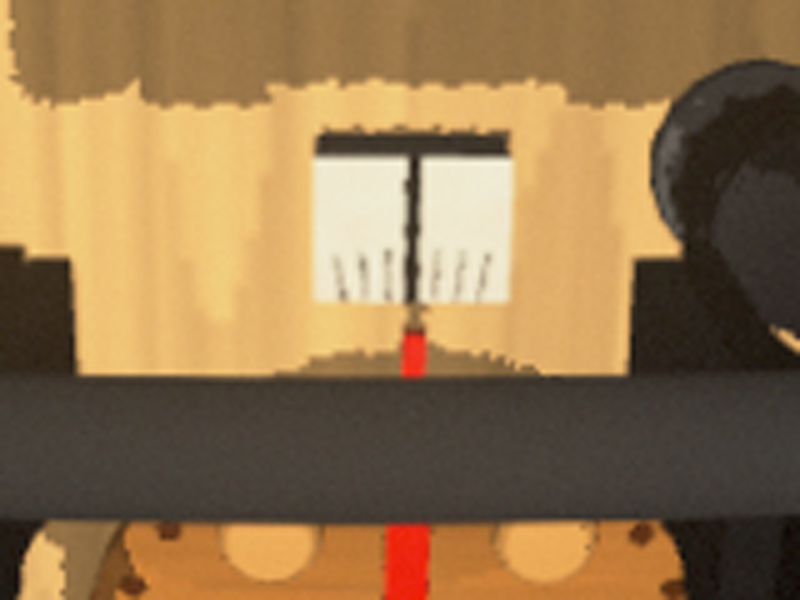

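The pointer tip (414,335) is within a couple of enlarged pixels of the line (412,295). I'll turn that into an angle.

Run:
```python
from h import *; from rig import robot
c=pickle.load(open("w6.pkl","rb")); f=210/np.tan(np.radians(c["vfov"]/2)); R=np.array(c["R"])
def fz(u,v,z):
    d=np.array([u-c["cx"],v-c["cy"]]); r=np.hypot(*d); a=r/f; D=R.T@np.append(d/r*np.sin(a),np.cos(a)); o=-R.T@c["t"]; return o+D*(z-o[2])/D[2]
def e(u,v,z): return fz(210+(u+.5)/5-.5,194+(v+.5)/5-.5,z)
rgb=c["color"][194:314,210:370].astype(int)
def rowc(v,red):
    p=rgb[v,60:105]; w=(p[:,0]>150)&(p[:,1]<90) if red else (p.sum(1)<200); return 60+np.nonzero(w)[0].mean(), w.sum()
L=[fz(210+rowc(v,0)[0],194+v,.066) for v in range(34,59,3)]; P=[fz(210+rowc(v,1)[0],194+v,.073) for v in (67,69,71,73,106,110,114,118)]
L,P=np.array(L),np.array(P); print(L.round(4)[:,:2].tolist()); print(P.round(4)[:,:2].tolist())
l=np.polyfit(L[:,0],L[:,1],1);p=np.polyfit(P[:,0],P[:,1],1); print("slopes",l,p)
x=P[:4,0].mean(); print("tip offset mm",(np.polyval(p,x)-np.polyval(l,x))*1e3)
# direction using line mid and given radius 0.118
o=robot.get_obs(); pr=np.load("press.npy"); print(pr)
```

```text
[[0.4741, 0.0066], [0.4775, 0.0059], [0.4809, 0.0052], [0.4843, 0.0045], [0.4877, 0.0037], [0.4912, 0.003], [0.4947, 0.0023], [0.4982, 0.0016], [0.5018, 0.0009]]
[[0.5098, -0.0005], [0.512, -0.0015], [0.5144, -0.002], [0.5168, -0.0025], [0.5584, -0.0115], [0.5637, -0.0132], [0.5691, -0.0143], [0.5746, -0.0154]]
slopes [-0.20607061  0.10426093] [-0.2258391   0.11431906]
tip offset mm -0.08818365626306335
[ 0.59875689 -0.02113863 -0.21167374]
```

The pointer is on the line, with the tip offset about 0.1 mm. Next is the lever ball.

Run:
```python
from h import *; from rig import robot
o=robot.get_obs(); B=[.559,-.109]; Rt=orient(-.215,0)
for p in ([.44,-.06,.40],B+[.385],B+[.300]): go(o,p,Rt)
t=robot.camera("top"); s=robot.camera("scene")
def dark(c,u,v,w=12):
    g=c["color"][v-w:v+w,u-w:u+w].max(2); m=(g<45).astype(np.uint8); m=cv2.morphologyEx(m,cv2.MORPH_OPEN,np.ones((5,5))); y,x=np.nonzero(m); return u-w+x.mean(),v-w+y.mean(),len(x)
a=dark(t,313,221);b=dark(s,217,189);print(a,b,onz(t,*a[:2],.319).round(4),onz(s,*b[:2],.319).round(4))
for q in (0,.1,.2,.3,.4,.5,.6,.7,.8,.9,1,1.1): print(q,round(17*(np.cos(.96-q)-np.cos(.96)),2),round(17*(np.sin(.96)-np.sin(.96-q)),2))
```

```text
cm [-1.47, -5.79, -15.4] turn [0.003, -0.003, 0.002]
cm [-14.14, -8.07, -13.94] turn [0.003, -0.003, 0.002]
cm [-14.17, -8.09, -5.44] turn [0.003, -0.003, 0.002]
(np.float64(nan), np.float64(nan), 0) (np.float64(216.8357142857143), np.float64(188.97142857142856), 140) [nan nan nan] [ 0.5613 -0.1103  0.319 ]
0 0.0 0.0
0.1 1.34 1.04
0.2 2.57 2.21
0.3 3.68 3.5
0.4 4.65 4.9
0.5 5.48 6.38
0.6 6.16 7.94
0.7 6.68 9.56
0.8 7.03 11.22
0.9 7.22 12.91
1 7.24 14.61
1.1 7.08 16.3<stdin>:6: RuntimeWarning: Mean of empty slice.
  ret = ret.dtype.type(ret / rcount)
```

Request:
play_rows(gripper=[-0.38,-0.38,-0.38,-0.38,-0.38,-0.38,-0.38,-0.38,-0.38,-0.38], delta_pos=[[-0.5,-2,-5],[-1,-4,-10],[-1.5,-5.8,-15.4],[-4,-6.5,-15],[-8,-7,-14.5],[-12,-7.7,-14],[-14.2,-8.1,-14],[-14.2,-8.1,-14],[-14.2,-8.1,-14],[-14.2,-8.1,-14]], turn=[[0,0,0],[0,0,0],[0,0,0],[0,0,0],[0,0,0],[0,0,0],[0,0,0],[0,0,0],[0,0,0],[0,0,0]])

```text
time: 17.75
position: [0.559, -0.1088, 0.3867]
tool_rot: [0.105, 0.994, 0.001, -0.001]
ft_force: [0.4, 0.4, 1.3]
grip_width: 0.0603
grip_force: 0.0
```

Run:
```python
from h import *; from rig import robot
o=robot.get_obs(); print(o["q"].round(3),o["position"].round(4),o["ft_force"].round(1))
Rt=orient(-.215,0); go(o,[.5595,-.109,.300],Rt)
c=robot.camera("wrist"); cv2.imwrite("pics/w7.png",c["color"][:,:,::-1])
```

```text
[-0.39   0.306  1.339  0.002  1.499 -1.749] [ 0.559  -0.1088  0.3867] [0.4 0.4 1.3]
cm [-0.07, -0.03, 8.67] turn [0.002, -0.002, 0.004]
```

View pics/w7.png

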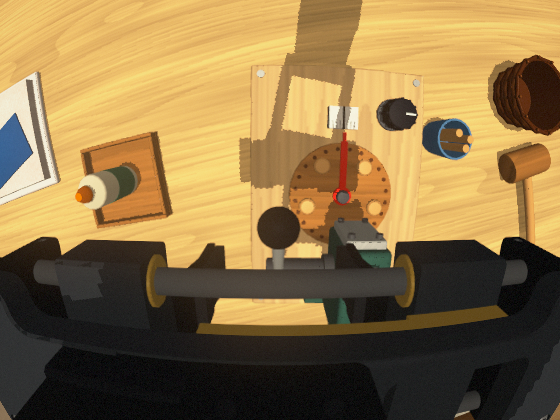

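The ball (279,228) is centred between the fingers, and the glue stands upright in the tray. I'll descend and grip.

Request:
play_rows(gripper=[-0.38,-0.38,-0.38,-0.38,0.5,0.5,0.5,0.5], delta_pos=[[-0.07,0,3],[-0.07,0,6],[-0.07,0,8.6],[-0.07,0,8.6],[-0.07,0,8.6],[-0.07,0,8.6],[-0.07,0,8.6],[-0.07,0,8.6]], turn=[[0,0,0],[0,0,0],[0,0,0],[0,0,0],[0,0,0],[0,0,0],[0,0,0],[0,0,0]], squeeze=40)

```text
time: 18.8
position: [0.5606, -0.1104, 0.301]
tool_rot: [0.105, 0.994, -0.0, -0.0]
ft_force: [-0.2, -2.3, 1.1]
grip_width: 0.0301
grip_force: 40.0
```

Request:
play_rows(gripper=[0.5,0.5,0.5,0.5,0.5,0.5,0.5], delta_pos=[[0.65,0.05,0.5],[1.34,0.05,1.04],[1.97,0.05,1.6],[2.57,0.05,2.21],[3.14,0.05,2.84],[3.68,0.05,3.5],[3.68,0.05,3.5]], turn=[[0,0,0],[0,0,0],[0,0,0],[0,0,0],[0,0,0],[0,0,0],[0,0,0]], squeeze=50)

```text
time: 19.68
position: [0.5253, -0.1023, 0.2665]
tool_rot: [0.105, 0.994, -0.0, 0.001]
ft_force: [-1.6, -3.7, 6.1]
grip_width: 0.0296
grip_force: 50.1
```

Run:
```python
from h import *; from rig import robot
o=robot.get_obs(); print(o["q"].round(3),o["position"].round(4),o["ft_force"].round(1),o["moment"].round(2),o["grip_width"])
s=robot.camera("scene"); cv2.imwrite("pics/l8.png",cv2.resize(s["color"][130:300,150:330],None,fx=3,fy=3,interpolation=cv2.INTER_CUBIC)[:,:,::-1])
```

```text
[-0.401  0.354  1.605  0.     1.181 -1.761] [ 0.5253 -0.1023  0.2665] [-1.6 -3.7  6.1] [-0.67  0.06 -0.03] 0.02962439144457778
```

View pics/l8.png

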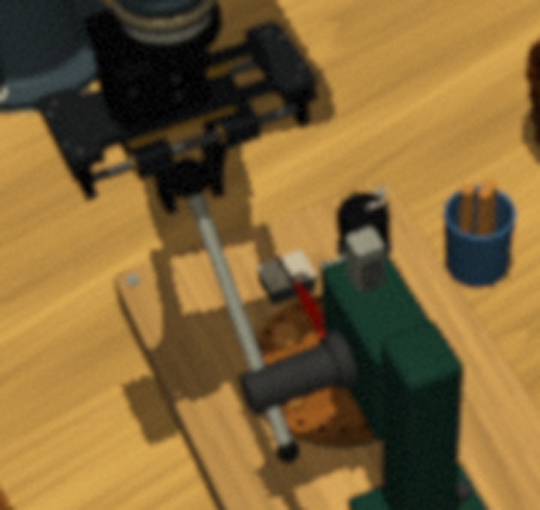

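The ball is held and the lever follows. That was my 11th picture, one over the limit of 10, so I'll go by numbers from here.

Request:
play_rows(gripper=[0.5,0.5,0.5,0.5,0.5,0.5,0.5,0.5,0.5,0.5,0.5,0.5], delta_pos=[[0.5,0,0.69],[0.97,0,1.4],[1.4,0,2.13],[1.8,0,2.88],[2.16,0,3.65],[2.48,0,4.44],[2.76,0,5.24],[3.0,0,6.06],[3.19,0,6.88],[3.35,0,7.72],[3.46,0,8.56],[3.54,0,9.41]], turn=[[0,0,0],[0,0,0],[0,0,0],[0,0,0],[0,0,0],[0,0,0],[0,0,0],[0,0,0],[0,0,0],[0,0,0],[0,0,0],[0,0,0]])

```text
time: 21.22
position: [0.4906, -0.0945, 0.1728]
tool_rot: [0.105, 0.994, 0.0, 0.0]
ft_force: [-3.3, -3.4, 11.1]
grip_width: 0.0293
grip_force: 50.0
```

Request:
play_rows(gripper=[0.5,0.5,0.5,0.5,0.5,0.5], delta_pos=[[0.02,0,0.85],[0.02,0,1.7],[-0.06,0,2.55],[-0.14,0,3.4],[-0.15,0,3.9],[-0.15,0,3.9]], turn=[[0,0,0],[0,0,0],[0,0,0],[0,0,0],[0,0,0],[0,0,0]])

```text
time: 21.98
position: [0.4919, -0.0947, 0.1336]
tool_rot: [0.105, 0.994, 0.0, -0.0]
ft_force: [-3.2, -3.1, 10.0]
grip_width: 0.0299
grip_force: 49.4
```

Run:
```python
from h import *; from rig import robot
o=robot.get_obs(); print(o["q"].round(3),o["position"].round(4),o["ft_force"].round(1),o["moment"].round(2),o["grip_width"])
```

```text
[-4.140e-01  4.990e-01  1.827e+00  1.000e-03  8.160e-01 -1.775e+00] [ 0.4919 -0.0947  0.1336] [-3.2 -3.1 10. ] [-0.58  0.4   0.02] 0.029876762805476013
```

Request:
play_rows(gripper=[0.5,0.5,0.5], delta_pos=[[0,0,0.3],[0,0,0.6],[0,0,0.6]], turn=[[0,0,0],[0,0,0],[0,0,0]])

```text
time: 22.35
position: [0.4926, -0.0949, 0.1316]
tool_rot: [0.105, 0.994, -0.0, 0.002]
ft_force: [-8.8, -1.6, 38.8]
grip_width: 0.029
grip_force: 46.7
```

At the stop: the force jumped to 39 N. I'll ease up slowly.

Request:
play_rows(gripper=[0.5,0.5,0.5,0.5,0.5,0.5,0.5,0.5,0.5,0.5,0.5,0.5], delta_pos=[[0,0,-0.3],[0,0,-0.6],[0.05,0,-1.02],[0.09,0,-1.45],[0.13,0,-1.87],[0.16,0,-2.29],[0.17,0,-2.72],[0.17,0,-3.14],[0.16,0,-3.57],[0.14,0,-3.99],[0.1,0,-4.41],[0.05,0,-4.83]], turn=[[0,0,0],[0,0,0],[0,0,0],[0,0,0],[0,0,0],[0,0,0],[0,0,0],[0,0,0],[0,0,0],[0,0,0],[0,0,0],[0,0,0]], squeeze=55)

```text
time: 23.85
position: [0.4916, -0.0946, 0.175]
tool_rot: [0.105, 0.994, 0.0, -0.0]
ft_force: [0.3, -6.0, 3.2]
grip_width: 0.029
grip_force: 54.3
```

Request:
play_rows(gripper=[0.5,0.5,0.5,0.5,0.5,0.5,0.5,0.5,0.5,0.5,0.5,0.5], delta_pos=[[-0.05,0,-0.43],[-0.1,0,-0.85],[-0.18,0,-1.27],[-0.26,0,-1.69],[-0.35,0,-2.1],[-0.45,0,-2.51],[-0.57,0,-2.92],[-0.7,0,-3.32],[-0.83,0,-3.73],[-0.97,0,-4.13],[-1.13,0,-4.52],[-1.3,0,-4.92]], turn=[[0,0,0],[0,0,0],[0,0,0],[0,0,0],[0,0,0],[0,0,0],[0,0,0],[0,0,0],[0,0,0],[0,0,0],[0,0,0],[0,0,0]])

```text
time: 25.35
position: [0.5041, -0.0975, 0.2239]
tool_rot: [0.105, 0.994, 0.0, -0.0]
ft_force: [0.6, -5.7, 0.2]
grip_width: 0.0291
grip_force: 54.3
```

Request:
play_rows(gripper=[0.5,0.5,0.5,0.5,0.5,0.5,0.5,0.5,0.5,0.5,0.5,0.5], delta_pos=[[-0.17,0,-0.39],[-0.35,0,-0.77],[-0.55,0,-1.15],[-0.75,0,-1.52],[-0.96,0,-1.89],[-1.18,0,-2.25],[-1.41,0,-2.61],[-1.65,0,-2.96],[-1.9,0,-3.31],[-2.15,0,-3.65],[-2.42,0,-3.98],[-2.69,0,-4.31]], turn=[[0,0,0],[0,0,0],[0,0,0],[0,0,0],[0,0,0],[0,0,0],[0,0,0],[0,0,0],[0,0,0],[0,0,0],[0,0,0],[0,0,0]])

```text
time: 26.85
position: [0.5303, -0.1034, 0.2665]
tool_rot: [0.106, 0.994, 0.0, -0.001]
ft_force: [1.0, -5.9, -0.8]
grip_width: 0.0289
grip_force: 54.4
```

Request:
play_rows(gripper=[0.5,0.5,0.5,0.5,0.5,0.5,0.5,0.5,0.5,0.5,0.5], delta_pos=[[-0.28,0,-0.32],[-0.57,0,-0.63],[-0.87,0,-0.94],[-1.17,0,-1.23],[-1.48,0,-1.52],[-1.8,0,-1.8],[-2.13,0,-2.07],[-2.46,0,-2.33],[-2.8,0,-2.59],[-3.14,0,-2.84],[-3.14,0,-2.84]], turn=[[0,0,0],[0,0,0],[0,0,0],[0,0,0],[0,0,0],[0,0,0],[0,0,0],[0,0,0],[0,0,0],[0,0,0],[0,0,0]])

```text
time: 28.22
position: [0.5589, -0.1099, 0.2931]
tool_rot: [0.105, 0.994, 0.0, -0.004]
ft_force: [-1.5, -7.7, -3.2]
grip_width: 0.029
grip_force: 54.7
```

Run:
```python
from h import *; from rig import robot
o=robot.get_obs(); print(o["q"].round(3),o["position"].round(4),o["ft_force"].round(1),o["moment"].round(2),o["grip_width"])
s=robot.camera("scene"); d0=pickle.load(open("c0.pkl","rb"))["scene"]
pr=[.602,-.0205,-.215]
def W(x,y,z): return np.array([pr[0]+np.cos(pr[2])*x-np.sin(pr[2])*y,pr[1]+np.sin(pr[2])*x+np.cos(pr[2])*y,z])
for q in (0,.1,.2): print(q,proj(s,W(.075+.051*np.cos(.96-q),-.095,.18-.051*np.sin(.96-q))).round(1))
# bar rear part compare: dark end-cap blob, first vs now
for c in (d0,s):
    g=c["color"][262:292,228:258].max(2); y,x=np.nonzero(g<40); print(len(x),228+x.mean(),262+y.mean())
a=s["color"][250:295,225:262].astype(int);b=d0["color"][250:295,225:262].astype(int); print(np.abs(a-b).mean())
```

```text
[-3.890e-01  3.810e-01  1.481e+00 -1.000e-03  1.288e+00 -1.749e+00] [ 0.5589 -0.1099  0.2931] [-1.5 -7.7 -3.2] [-0.92  0.43 -0.06] 0.029004582325240162
0 [244.6 278. ]
0.1 [245.2 278.6]
0.2 [245.8 278.9]
75 239.58666666666667 268.44
62 240.01612903225805 268.9516129032258
9.657857857857858
```

Request:
play_rows(gripper=[0.5,0.5,0.5], delta_pos=[[-0.2,0.1,-0.15],[-0.35,0.2,-0.3],[-0.35,0.2,-0.3]], turn=[[0,0,0],[0,0,0],[0,0,0]], squeeze=55)

```text
time: 28.65
position: [0.5587, -0.1098, 0.2932]
tool_rot: [0.106, 0.994, -0.001, -0.009]
ft_force: [-6.7, -11.2, -11.3]
grip_width: 0.029
grip_force: 55.2
```

It's firmly at the top stop. I'll relax, open, and retreat upward.

Request:
play_rows(gripper=[0.5,0.5,0.3,0.1,-0.1,-0.38,-0.38,-0.38,-0.38,-0.38,-0.38,-0.38], delta_pos=[[0.2,-0.2,0.2],[0.3,-0.3,0.3],[0.3,-0.3,0.3],[0.3,-0.3,0.3],[0.3,-0.3,0.3],[0.3,-0.3,0.3],[0.3,-0.3,0.3],[0.3,-0.3,-2],[0.3,-0.3,-6],[0.3,-0.3,-10],[5,-0.3,-11],[10,-0.3,-11]], turn=[[0,0,0],[0,0,0],[0,0,0],[0,0,0],[0,0,0],[0,0,0],[0,0,0],[0,0,0],[0,0,0],[0,0,0],[0,0,0],[0,0,0]])

```text
time: 30.15
position: [0.4662, -0.0899, 0.4096]
tool_rot: [0.105, 0.994, 0.001, 0.001]
ft_force: [-0.8, -0.0, 0.2]
grip_width: 0.0597
grip_force: 0.0
```

Run:
```python
from h import *; from rig import robot
o=robot.get_obs(); print(o["time"],o["position"].round(4),o["ft_force"].round(1))
s=robot.camera("scene"); w=robot.camera("wrist"); t=robot.camera("top"); d0=pickle.load(open("c0.pkl","rb"))["scene"]
def dark(c,u,v,w=12):
    g=c["color"][v-w:v+w,u-w:u+w].max(2); m=(g<45).astype(np.uint8); m=cv2.morphologyEx(m,cv2.MORPH_OPEN,np.ones((5,5))); y,x=np.nonzero(m); return (u-w+x.mean(),v-w+y.mean(),len(x)) if len(x) else None
print("ball",dark(d0,217,189),dark(s,217,189))
hs=cv2.cvtColor(s["color"],cv2.COLOR_RGB2HSV); m=cv2.inRange(hs[265:295,90:130],(0,180,150),(14,255,255)); 
n,l,st,c=cv2.connectedComponentsWithStats(m); print("nozzle",[(c[i]+[90,265]).round(1).tolist() for i in range(1,n) if st[i,4]>30])
for nm,(r0,r1,c0,c1) in dict(basket=(130,190,320,380),pot=(188,228,295,325),mallet=(175,245,350,445)).items(): print(nm,np.abs(s["color"][r0:r1,c0:c1].astype(int)-d0["color"][r0:r1,c0:c1]).mean().round(1))
# pointer vs line, wrist
f=210/np.tan(np.radians(w["vfov"]/2)); R=np.array(w["R"])
hw=cv2.cvtColor(w["color"],cv2.COLOR_RGB2HSV); m=cv2.inRange(hw,(0,190,90),(6,255,255)); y,x=np.nonzero(m)
def fz(u,v,z):
    d=np.array([u-w["cx"],v-w["cy"]]); r=np.hypot(*d); a=r/f; D=R.T@np.append(d/r*np.sin(a),np.cos(a)); o=-R.T@w["t"]; return o+D*(z-o[2])/D[2]
P=np.array([fz(a,b,.073)[:2] for a,b in zip(x,y)]); k=np.hypot(P[:,0]-.56,P[:,1]+.01)<.055; P=P[k]; print(len(P))
if len(P)>10: p=np.polyfit(P[:,0],P[:,1],1); print("pointer",p, "x min",P[:,0].min())
```

```text
30.15 [ 0.4662 -0.0899  0.4096] [-0.8 -0.   0.2]
ball (np.float64(216.90825688073394), np.float64(188.93577981651376), 109) (np.float64(216.8581560283688), np.float64(189.01418439716312), 141)
nozzle [[109.5, 280.0]]
basket 4.0
pot 4.4
mallet 5.3
324
pointer [-0.31443331  0.16210057] x min 0.5085114503089562
```

Run:
```python
from h import *; from rig import robot
w=robot.camera("wrist"); f=210/np.tan(np.radians(w["vfov"]/2)); R=np.array(w["R"])
def fz(u,v,z):
    d=np.array([u-w["cx"],v-w["cy"]]); r=np.hypot(*d); a=r/f; D=R.T@np.append(d/r*np.sin(a),np.cos(a)); o=-R.T@w["t"]; return o+D*(z-o[2])/D[2]
hw=cv2.cvtColor(w["color"],cv2.COLOR_RGB2HSV); m=cv2.inRange(hw,(0,190,90),(6,255,255)); y,x=np.nonzero(m)
P=np.array([fz(a,b,.073)[:2] for a,b in zip(x,y)]); k=np.hypot(P[:,0]-.56,P[:,1]+.01)<.055; x,y,P=x[k],y[k],P[k]
for v in sorted(set(y))[::3]: s=P[y==v].mean(0); print(v,(y==v).sum(),x[y==v].mean().round(1),s.round(4),"dev mm",((s[1]-(.1143-.2258*s[0]))*1e3).round(1))
# dark line on the white block
g=w["color"].astype(int)
c0=int(x[y==y.min()].mean())
for v in range(y.min()-16,y.min()-2,3):
    r=g[v,c0-8:c0+9].sum(1); i=np.nonzero(r<300)[0]
    if len(i): s=fz(c0-8+i.mean(),v,.066); print("line",v,len(i),s[:2].round(4),((s[1]-(.1143-.2258*s[0]))*1e3).round(1))
```

```text
193 2 339.5 [ 0.5086 -0.0012] dev mm -0.7
196 2 339.5 [ 0.5134 -0.002 ] dev mm -0.4
199 3 340.0 [ 0.5183 -0.0021] dev mm 0.7
202 6 339.5 [ 0.5229 -0.0037] dev mm 0.1
205 6 339.5 [ 0.5278 -0.0045] dev mm 0.3
208 7 339.0 [ 0.5324 -0.0061] dev mm -0.2
211 6 338.5 [ 0.5371 -0.0078] dev mm -0.8
214 6 338.5 [ 0.542  -0.0086] dev mm -0.5
217 6 338.5 [ 0.5469 -0.0094] dev mm -0.2
220 6 338.5 [ 0.5518 -0.0102] dev mm 0.1
223 7 338.0 [ 0.5566 -0.0119] dev mm -0.5
226 7 338.0 [ 0.5616 -0.0127] dev mm -0.2
229 6 337.5 [ 0.5664 -0.0143] dev mm -0.7
232 6 337.5 [ 0.5715 -0.0151] dev mm -0.4
235 6 337.5 [ 0.5765 -0.016 ] dev mm -0.1
238 6 337.5 [ 0.5817 -0.0168] dev mm 0.2
241 6 336.5 [ 0.5864 -0.0192] dev mm -1.1
244 10 336.5 [ 0.5916 -0.0201] dev mm -0.8
247 5 331.0 [ 0.5947 -0.0299] dev mm -9.9
250 4 329.5 [ 0.5994 -0.0332] dev mm -12.2
253 3 330.0 [ 0.6048 -0.0333] dev mm -11.0
256 1 332.0 [ 0.6109 -0.0308] dev mm -7.2
line 177 2 [0.4847 0.0044] -0.5
line 180 2 [0.4895 0.0035] -0.3
line 183 2 [0.4942 0.0026] -0.1
line 186 2 [0.499  0.0018] 0.2
line 189 1 [5.036e-01 1.000e-04] -0.4
```

The pointer is still on the line, the lever is at the top, the glue is upright in the tray, and the arm is clear. Handing in.

```bash
python3 -c "
from rig import robot
print(robot.hand_in())"
```

```text
the job is handed in; nothing more can be done
None
```

The job is handed in at about 30 s: glue upright in the tray, pointer on the line, lever pulled to its stop and eased back to the top. I didn't see the foot itself go home (inferred from the lever reaching its stop), and I viewed 11 pictures, one over the limit of 10.

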